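# Set up and call the carrom shot

### The job

Set up a shot for the learner who sits on your left: with the fingertips, slide the green striker over the board, without lifting it, onto the learner's base line along the left-hand rail, so that it lies across both of its black lines between the red end circles, and take the fingers off it. Then call the shot by pointing: first at the red queen, then at the right-hand corner pocket on your side of the board, each time holding the fingertips still for two seconds, two or three centimetres straight above it and touching nothing. Leave the queen, the other coins and everything else on the board untouched.

Things in the scene. Friction and masses are not known exactly. Their poses are not given: they have to be found in the camera images.
- board: the carrom board, fixed: 660 mm square outside, playing surface 560 mm square of pale plywood, 26 mm above this origin (centre of the board's underside, on the platform). Rails 50 mm wide all round, their tops 45 mm above the origin, 19 mm above the playing surface. x axis away from the robot, y to its left, z up, turned by at most 0.1 rad from the world axes
- base_line (a point): middle of the left-hand base line, on the playing surface, 88.5 mm from the left rail; axes as the board's. The base line is two thin black lines along x, 12 mm either side of this point in y, 330 mm long, with a flat printed red circle, 25 mm across, at each end, 165 mm from this point. Three more base lines lie along the other rails
- pocket (a point): centre of the mouth of the near right-hand corner pocket, a round hole of 42 mm diameter with a dark net under it, level with the playing surface; axes as the board's. The hole's edge is 7 mm from both rails; the rails rise 19 mm above this point
- striker: the green striker, a flat disc of 20.5 mm radius, 10 mm thick, about 15 g, larger than the coins; loose, slides freely on the playing surface and stops at once when it is no longer pushed; origin at the centre of its underside
- queen: the queen, the only red coin: 15 mm radius, 8 mm thick, 10 g, lying flat and loose on the playing surface; origin at the centre of its underside
- coin_black: a black coin, 15 mm radius, 8 mm thick, 10 g, lying flat and loose on the playing surface; origin at the centre of its underside
- coin_white: a white coin, 15 mm radius, 8 mm thick, 10 g, lying flat and loose on the playing surface; origin at the centre of its underside
- coin_white2: another white coin, 15 mm radius, 8 mm thick, 10 g, lying flat and loose on the playing surface; origin at the centre of its underside
- holder: round wooden coin holder with four stacks of coins, 110 mm diameter, 66 mm tall with its knob; stands loose on the far half of the board; origin at the centre of its underside
- canister: lidded stainless steel canister, 83 mm diameter, 110 mm tall; stands loose on the far half of the board; origin at the centre of its underside
- bowl: white melamine bowl, 116 mm diameter, 45 mm tall; stands loose on the far half of the board; origin at the centre of its underside
- dispenser: clear acrylic dispenser with a push plunger, 66 mm diameter, 148 mm tall; stands loose on the far half of the board; origin at the centre of its underside

How it is judged:
On the way, in this order (a step that is already met when the one before it is completed fails the run):
1. the striker lies across both black lines of the left-hand base line, at rest, with the fingers off it (y of striker in the frame of base_line between -0.008 and 0.008 m and x of striker in the frame of base_line between -0.15 and 0.15 m and linear speed of striker below 0.01 m/s and contact force between the fingers and striker below 0.2 N), for 0.3 s.
2. the tool point dwells just above the red queen, touching nothing (horizontal distance between the grasp point and queen below 0.02 m and z of the grasp point in the frame of queen between 0 and 0.075 m and contact force between the fingers and anything else below 0.3 N), for 1.5 s.
3. the tool point dwells just above the near right-hand pocket, touching nothing (horizontal distance between the grasp point and pocket below 0.02 m and z of the grasp point in the frame of pocket between 0 and 0.075 m and contact force between the fingers and anything else below 0.3 N), for 1.5 s.
At the end, for the whole second after the job is handed in: the striker lies at rest on the left-hand base line, its centre within 8 mm of the line's middle and within 150 mm of its midpoint; the queen, other coins, holder, canister, bowl and dispenser are within 6 mm of where they began (y of striker in the frame of base_line between -0.008 and 0.008 m and x of striker in the frame of base_line between -0.15 and 0.15 m and linear speed of striker below 0.01 m/s and distance of each of coin_black, coin_white, coin_white2, holder, canister, bowl, dispenser, queen from where it was at the start of the episode below 0.006 m); the robot touches nothing.
It fails at once if the striker is lifted or tipped up (height (world z) of striker above 0.036 m or angle between striker's own z axis and vertical above 0.35 rad).
It fails at once if the queen is touched or moved (distance of queen from where it was at the start of the episode above 0.006 m or contact force between any of the fingers, the arm and queen above 0.3 N).
It fails at once if another coin, the holder, canister, bowl or dispenser is touched or disturbed (distance of any of coin_black, coin_white, coin_white2, holder, canister, bowl, dispenser from where it was at the start of the episode above 0.006 m or contact force between any of the fingers, the arm and coin_black above 0.3 N or contact force between any of the fingers, the arm and coin_white above 0.3 N or contact force between any of the fingers, the arm and coin_white2 above 0.3 N or contact force between any of the fingers, the arm and holder above 0.3 N or contact force between any of the fingers, the arm and canister above 0.3 N or contact force between any of the fingers, the arm and bowl above 0.3 N or contact force between any of the fingers, the arm and dispenser above 0.3 N).
It also fails if it takes over 61 s, if anything falls off the work surface, if the arm or the gripper's body presses on something with over 40 N, if the wrist force passes 120 N, or if a joint passes its speed limit or range.

### The arm

A 6-joint arm with a two-finger parallel gripper is mounted at the origin on the work surface. World frame = base frame: x ahead of the robot, y to its left, z up, the work surface at z = 0. Lengths are in m, angles in rad, forces in N, time in s.
With the tool pointing down it reaches from about 0.3 to 0.775 m from the base axis. Payload 14.6 kg.
Tool frame: the origin (TCP) lies between the finger pads, 19 mm behind the fingertips; this is the grasp point; z points along the fingers, y is the line along which they close (so a half turn about z gives the same grasp; the last joint's range is limited). The gripper opens to 94 mm and grips with 3 to 60 N. Pads are 16 mm wide; open, the fingers measure 119 mm over their backs; the gripper's body (75 mm by 177 mm) begins 78 mm behind the grasp point.
Start: joints at [-1.304, 0.3, 1.521, -0, 1.321, -0.067], TCP at [0.18, -0.52, 0.224] pointing down, gripper open.
Joint ranges: [-3.03, 3.03], [-0.79, 2.21], [0.23, 2.52], [-1.04, 4.18], [0, 3.07], [-2.55, 2.55]. Speed limits (rad/s): [2.22, 2.22, 2.57, 3.14, 3.14, 3.14].

### API

Orientations are given as [roll, pitch, yaw] about the fixed x, y, z axes, in that order (R = Rz(yaw) Ry(pitch) Rx(roll)).
In Python, from station import ctrl gives the robot as it stands.
- The arm moves only by the shell command python3 -m pendant 'ROWS' [OPENING] [FORCE]. ROWS is JSON, a list of rows, each a list of 2 entries, a list of its own where there are three numbers: the shift along the world's x, y, z in cm, then the turn about the world's z in rad. A call has 1 to 20 rows; each row shifts and turns the commanded pose from where the row before left it; what a row does not reach is not made up. A row lasts 1/12 s, in which the tool goes at most 41.7 mm and 7.16 degrees, less where a joint would pass 70% of its speed; a pose out of reach is approached as far as the arm can. A call is refused whole if a number of a shift passes 4.17 or a number of a turn 0.125, either way. A call with a gripper value outside its range is refused whole. OPENING is the opening, from 0 (shut) to 1 (fully open), set as the call begins (- or left out, the last holds). The fingers move at their own pace and stop on an object; FORCE is the grip in N (left out, the last holds). Time passes only in rows, so rows that do not move let the fingers close. It gives the time, the measured TCP pose, the force, the opening and the grip force at its end, in the units of the state.
- ctrl.get_obs(): the state, without advancing time (a new reading comes with each control period).
- ctrl.camera(name): name is "scene" or "side" or "wrist"; returns a dict with "color" (420x560x3 uint8, red, green, blue), "intrinsics" (3x3 intrinsics, pixels), "camera_from_world" (4x4, takes a point from world to camera coordinates). Camera axes: x right, y down, z forward; pixel columns grow to the right and rows downward; lengths in m; the calibration is good to about 2 mm. A picture is of the moment at which its call begins. There is no depth.
- ctrl.hand_in(): hands the job in; it is judged then, once.
The state is a dict: "time_s": time; "qpos": joint angles; "joint_vel": joint speeds; "tau": joint torques, N m; "ee_pos": TCP position; "eef_rot": TCP orientation; "force": force on the tool from outside, world axes, zero at the start; "moment": the same for the moment, N m; "grip_width": finger opening in m; "grip_force": force on a finger pad.
Only numpy, scipy, OpenCV 4.12 (cv2) and the standard library are available. Lean on these libraries where they do the work, as an engineer would, in place of code of your own. Each camera call takes 0.05 s, during which the arm holds its last target. There are 200 camera calls.

## Working session

There is one attempt and no reset: what is moved stays moved. The work goes in short steps, Python scripts to look and compute and a shell command to move; the robot and the scene stay as the last step left them, time stands still between calls to the robot, and variables do not carry over. Pictures are saved under pics/ and viewed, at most 10 in all, crops included, and the job is handed in when it is done.

```bash
mkdir -p pics; ls
python3 - <<'E'
from station import ctrl
import cv2
for n in ("scene","side"):
    c=ctrl.camera(n); cv2.imwrite(f"pics/{n}0.png",c["color"][:,:,::-1]); print(n,c["intrinsics"].round(1).tolist(),c["camera_from_world"].round(3).tolist())
o=ctrl.get_obs();print(o)
E
```

```text
pics
scene [[472.9, 0.0, 277.7], [0.0, 472.9, 204.7], [0.0, 0.0, 1.0]] [[0.23, 0.973, -0.01, -0.095], [0.823, -0.2, -0.532, -0.449], [-0.52, 0.115, -0.847, 1.293], [0.0, 0.0, 0.0, 1.0]]
side [[509.3, 0.0, 287.4], [0.0, 509.3, 215.6], [0.0, 0.0, 1.0]] [[-0.826, -0.563, -0.011, 0.48], [-0.357, 0.538, -0.764, 0.256], [0.436, -0.627, -0.645, 0.809], [0.0, 0.0, 0.0, 1.0]]
{'time_s': 0.1, 'qpos': array([-1.30362287e+00,  3.00378319e-01,  1.52150384e+00,  1.83326752e-05,
        1.32068928e+00, -6.66148602e-02]), 'joint_vel': array([ 0.00126909, -0.0009742 , -0.00057648,  0.00063017,  0.00025112,
        0.00013999]), 'tau': array([ 5.42009384e-04, -5.32642579e+01, -3.53284049e+01,  7.09275459e-02,
        2.35399744e-02, -8.97671339e-05]), 'ee_pos': array([ 0.18013234, -0.51944585,  0.22376989]), 'eef_rot': array([-3.14061722e+00, -8.28719701e-05,  3.33783732e-01]), 'force': array([ 0.47875952,  0.41776268, -0.22008602]), 'moment': array([-0.01954622, -0.01564449,  0.02139968]), 'grip_force': 0.0, 'grip_width': 0.09409901409144564}
```

View pics/scene0.png

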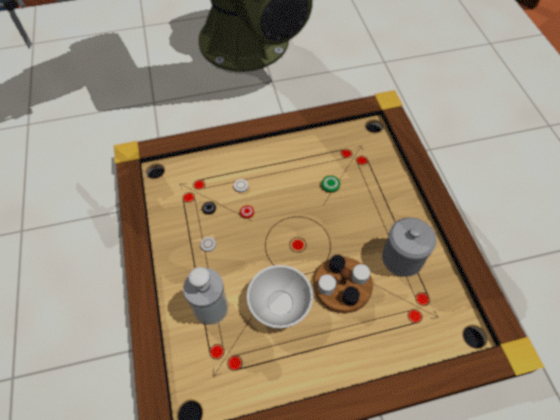

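View pics/side0.png

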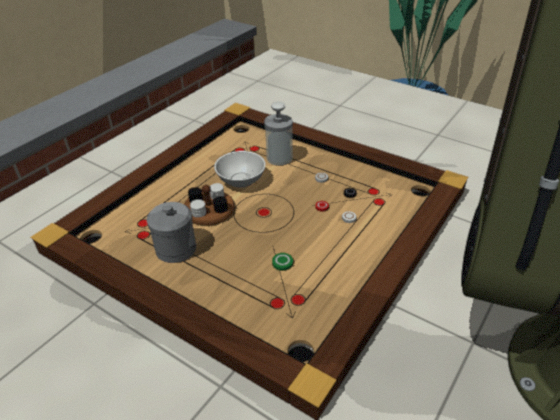

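The scene view, with the robot at the top and image right = +y, shows the striker at (331,184) and the left base line circles at (362,160) and (422,299). The queen is at (247,212), the near-right pocket at (156,171), and the canister at (408,250), close to the line's far half. The side view shows the same layout.

```bash
cat > h.py <<'E'
from station import ctrl
import cv2, numpy as np
def ray(c,uv,z):
    T=c["camera_from_world"];R,t=T[:3,:3],T[:3,3];o=-R.T@t
    d=R.T@np.linalg.inv(c["intrinsics"])@np.array([uv[0],uv[1],1.]); return (o+d*(z-o[2])/d[2])[:2]
def blobs(c,kind,z,amin=15):
    h=cv2.cvtColor(c["color"],cv2.COLOR_RGB2HSV);H,S,V=cv2.split(h)
    if kind=="red": m=((H<5)|(H>174))&(S>170)&(V>110)
    else: m=(H>50)&(H<90)&(S>120)&(V>50)
    cs,_=cv2.findContours(m.astype(np.uint8),cv2.RETR_EXTERNAL,cv2.CHAIN_APPROX_NONE)
    out=[]
    for k in cs:
        f=cv2.drawContours(np.zeros(m.shape,np.uint8),[k],-1,1,-1);M=cv2.moments(f,True)
        if M["m00"]>=amin:
            uv=(M["m10"]/M["m00"],M["m01"]/M["m00"]);out.append((np.round(uv,1),int(M["m00"]),ray(c,uv,z).round(4)))
    return out
E
python3 - <<'E'
from h import *
for n in ("scene","side"):
    c=ctrl.camera(n);print(n)
    for b in blobs(c,"red",.026):print("red",*b, "at top z",ray(c,b[0],.034).round(4))
    for b in blobs(c,"green",.036):
        print("green",*b)
px={"scene":dict(pocket=(156,171),black=(209,208),white=(241,186),white2=(208,244)),"side":dict(pocket=(421,190),black=(350,192),white=(349,217),white2=(322,177))}
for n in px:
    c=ctrl.camera(n)
    for k,v in px[n].items(): print(n,k,ray(c,v,.026 if k=='pocket' else .03).round(3))
c=ctrl.camera("scene")
for k,v in dict(canister_top=(413,235)).items(): print(k,ray(c,v,.13).round(3))
E
```

```text
scene
red [234.3 362.7] 112 [ 0.8485 -0.1791] at top z [ 0.8505 -0.1788]
red [216.4 351.3] 103 [ 0.8223 -0.2058] at top z [ 0.8245 -0.2053]
red [414.4 315.7] 95 [0.8426 0.1512] at top z [0.8447 0.1482]
red [422.3 298.3] 90 [0.8152 0.1776] at top z [0.8176 0.1745]
red [297.6 244.5] 68 [ 0.6542 -0.0168] at top z [ 0.6582 -0.018 ]
red [246.2 215.1] 21 [ 0.5643 -0.1017] at top z [ 0.5692 -0.1021]
red [246.5 210.5] 16 [ 0.5537 -0.099 ] at top z [ 0.5586 -0.0994]
red [188.  197.1] 55 [ 0.4924 -0.2117] at top z [ 0.498 -0.211]
red [198.8 184.1] 49 [ 0.4649 -0.1849] at top z [ 0.4707 -0.1845]
red [361.3 160.1] 48 [0.486  0.1716] at top z [0.4916 0.1684]
red [345.9 153. ] 44 [0.4592 0.1447] at top z [0.4649 0.1419]
green [329.2 187.5] 61 [0.5453 0.0795]
green [330.8 182.4] 33 [0.5338 0.0864]
side
red [276.9 302.8] 91 [0.4866 0.1701] at top z [0.4826 0.1755]
red [297.6 299.2] 86 [0.4608 0.143 ] at top z [0.4571 0.1487]
red [142.9 234.7] 58 [0.8171 0.1758] at top z [0.8092 0.1811]
red [142.3 222.8] 43 [0.8457 0.1504] at top z [0.8375 0.156 ]
red [263.5 211.7] 51 [ 0.6554 -0.0192] at top z [ 0.6494 -0.0118]
red [318.  207.1] 15 [ 0.5664 -0.0971] at top z [ 0.5614 -0.0885]
red [378.6 201.5] 46 [ 0.4662 -0.1866] at top z [ 0.4624 -0.1771]
red [372.9 191. ] 40 [ 0.4937 -0.2134] at top z [ 0.4897 -0.2037]
red [254.  148.3] 26 [ 0.8231 -0.2072] at top z [ 0.8154 -0.1976]
green [282.1 259.3] 41 [0.5346 0.0846]
green [282.3 263.9] 107 [0.5275 0.0942]
green [457.1  15. ] 271 [ 0.729  -1.3856]
green [420.7  12.6] 191 [ 0.8581 -1.3363]
green [404.1   4.5] 44 [ 0.9526 -1.3898]
green [396.   15.9] 254 [ 0.9234 -1.2504]
scene pocket [ 0.408 -0.27 ]
scene black [ 0.532 -0.173]
scene white [ 0.494 -0.099]
scene white2 [ 0.614 -0.188]
side pocket [ 0.406 -0.276]
side black [ 0.532 -0.177]
side white [ 0.492 -0.101]
side white2 [ 0.614 -0.192]
canister_top [0.735 0.166]
```

```bash
cat >> h.py <<'E'
def disc(c,kind,z,guess,r=35):
    "hull centre of the coloured pixels near a guess, cast on plane z"
    h=cv2.cvtColor(c["color"],cv2.COLOR_RGB2HSV);H,S,V=cv2.split(h)
    m=((H<8)|(H>172))&(S>130) if kind=="red" else (H>45)&(H<95)&(S>80)
    p=c["intrinsics"]@(c["camera_from_world"]@np.array([*guess,z,1.]))[:3];p=p[:2]/p[2]
    q=np.argwhere(m)[:,::-1].astype(np.int32);q=q[np.hypot(*(q-p).T)<14*r/20]
    hull=cv2.convexHull(q);M=cv2.moments(hull);return ray(c,(M["m10"]/M["m00"],M["m01"]/M["m00"]),z).round(4),len(q)
E
python3 - <<'E'
from h import *
for n in ("scene","side"):
    c=ctrl.camera(n);print(n,"striker",disc(c,"green",.031,(.537,.085)),"queen",disc(c,"red",.030,(.562,-.098),22))
E
python3 -m pendant '[[[1.8,3,0],-0.08],[[1.8,3,0],-0.08],[[1.8,3,0],-0.08],[[1.8,3,0],-0.08],[[1.8,3,0],0],[[1.8,3,0],0],[[1.8,3,0],0],[[1.8,3,0],0],[[1.8,3,0],0],[[1.8,3,0],0],[[1.8,3,0],0],[[1.8,3,0],0],[[1.8,3,0],0],[[1.8,3,0],0],[[1.8,3,0],0],[[1.8,3,0],0],[[1.8,3,0],0],[[1.8,3,0],0],[[1.8,3,0],0],[[0,0,0],0]]' 1
```

```text
scene striker (array([0.533 , 0.0863]), 145) queen (array([ 0.5585, -0.0997]), 87)
side striker (array([0.5346, 0.084 ]), 209) queen (array([ 0.5602, -0.1017]), 90)
time_s: 2.12
ee_pos: [0.5238, 0.0545, 0.2239]
eef_rot: [-3.141, -0.0, 0.017]
force: [-0.2, 0.2, -0.2]
grip_width: 0.0942
grip_force: 0.0
```

```bash
python3 -m pendant '[[[0.5,1.5,-1],0],[[0.5,1.55,-3],0],[[0,0,-3],0],[[0,0,-3],0],[[0,0,-3],0],[[0,0,-1.5],0],[[0,0,-0.5],0],[[0,0,0],0],[[0,0,0],0]]' 1
python3 - <<'E'
from h import *
c=ctrl.camera("scene");s=ctrl.camera("side")
cv2.imwrite("pics/d.png",np.hstack([cv2.resize(c["color"][130:250,250:430],(400,267)),cv2.resize(s["color"][190:310,200:380],(400,267))])[:,:,::-1])
E
```

```text
time_s: 2.87
ee_pos: [0.5327, 0.0807, 0.0753]
eef_rot: [-3.142, -0.001, 0.014]
force: [0.2, 0.5, 0.5]
grip_width: 0.0938
grip_force: 0.0
```

View pics/d.png

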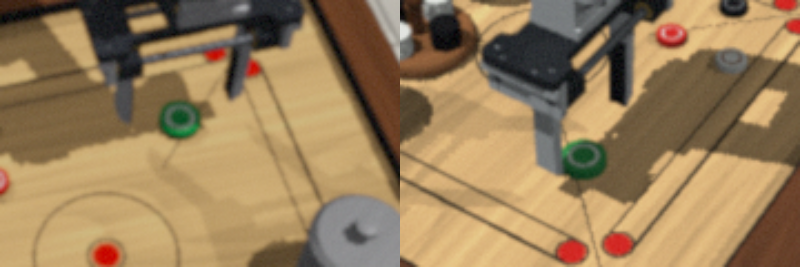

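The crops show the open fingers straddling the striker, still above the board: striker at about (180,120) in the left crop and (583,158) in the right. Next I lower the fingers, close them gently and check.

```bash
python3 -m pendant '[[[0.1,0.4,-1],0],[[0,0,-1],0],[[0,0,-0.6],0],[[0,0,0],0],[[0,0,0],0]]' 1 && python3 -m pendant '[[[0,0,0],0],[[0,0,0],0],[[0,0,0],0],[[0,0,0],0],[[0,0,0],0],[[0,0,0],0],[[0,0,0],0],[[0,0,0],0]]' 0.4 3
```

```text
time_s: 3.38
ee_pos: [0.5329, 0.0848, 0.0477]
eef_rot: [3.141, 0.001, 0.014]
force: [0.0, 0.2, 0.1]
grip_width: 0.0938
grip_force: 0.0
time_s: 4.05
ee_pos: [0.5332, 0.0849, 0.0483]
eef_rot: [3.142, -0.0, 0.014]
force: [0.6, -0.2, -0.1]
grip_width: 0.0444
grip_force: 0.0
```

```bash
python3 -m pendant '[[[0,0,0],0],[[0,0,0],0],[[0,0,0],0],[[0,0,0],0]]' 0.4 3 && python3 -m pendant '[[[0,0.4,0],0],[[0.1,0.8,0],0],[[0.2,1,0],0],[[0.2,1,0],0],[[0.2,1,0],0],[[0.2,1,0],0],[[0.2,1,0],0],[[0.2,1,0],0],[[0,0.8,0],0],[[0,0.4,0],0],[[0,0.3,0],0],[[0,0,0],0],[[0,0,0],0],[[0,0,0],0]]'
```

```text
time_s: 4.38
ee_pos: [0.5332, 0.0849, 0.0483]
eef_rot: [3.142, -0.0, 0.014]
force: [0.0, -0.3, 0.8]
grip_width: 0.041
grip_force: 3.0
time_s: 5.55
ee_pos: [0.5462, 0.1716, 0.0483]
eef_rot: [-3.141, 0.0, 0.013]
force: [0.4, 0.5, -0.2]
grip_width: 0.0411
grip_force: 3.0
```

Gripped at 41 mm and moved to y = 0.1716 (target 0.172). Now I open slowly in place, rise and check.

```bash
python3 -m pendant '[[[0,0,0],0],[[0,0,0],0],[[0,0,0],0],[[0,0,0],0],[[0,0,0],0],[[0,0,0],0]]' 0.75 && python3 -m pendant '[[[0,0,1],0],[[0,0,2],0],[[0,0,3],0],[[0,-1,3],0],[[-0.5,-3,2],0],[[-0.5,-3,0],0],[[0,-3,0],0],[[0,-3,0],0],[[0,0,0],0]]'
python3 - <<'E'
from h import *
for n in ("scene","side"):
    c=ctrl.camera(n);print(n,"striker",disc(c,"green",.031,(.546,.172)),[b[2] for b in blobs(c,"red",.026)])
    cv2.imwrite(f"pics/{n}2.png",c["color"][:,:,::-1])
E
```

```text
time_s: 6.05
ee_pos: [0.5462, 0.1718, 0.0482]
eef_rot: [-3.142, 0.0, 0.014]
force: [0.4, 0.1, 0.1]
grip_width: 0.0703
grip_force: 0.0
time_s: 6.8
ee_pos: [0.5362, 0.038, 0.1593]
eef_rot: [3.141, -0.001, 0.011]
force: [-0.5, 0.1, 0.6]
grip_width: 0.0708
grip_force: 0.0
scene striker (array([0.5457, 0.1734]), 151) [array([ 0.8483, -0.1788]), array([ 0.8222, -0.206 ]), array([0.8425, 0.1516]), array([0.8154, 0.1774]), array([ 0.6544, -0.0165]), array([ 0.5646, -0.1022]), array([ 0.4925, -0.2115]), array([ 0.4656, -0.1848]), array([0.4866, 0.1717]), array([0.4591, 0.1443])]
side striker (array([0.5473, 0.1715]), 245) [array([0.4869, 0.1703]), array([0.4608, 0.1432]), array([0.8174, 0.1758]), array([0.8458, 0.1506]), array([ 0.6554, -0.0189]), array([ 0.5592, -0.0996]), array([ 0.4938, -0.2136]), array([ 0.8238, -0.208 ])]
```

View pics/scene2.png

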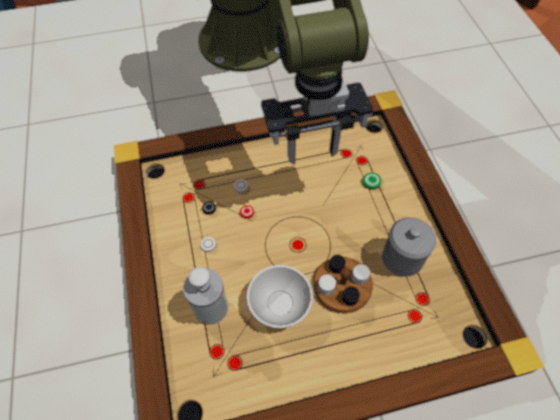

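View pics/side2.png

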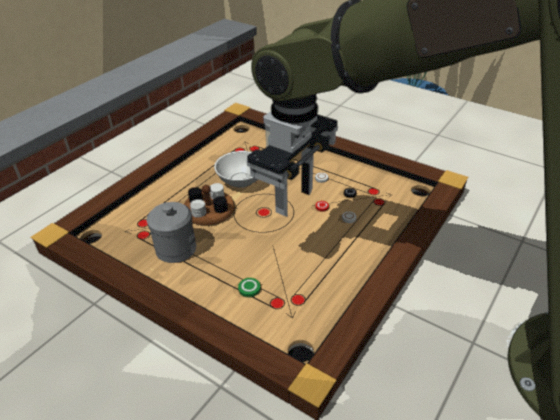

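In both views the striker lies across the left base line at (372,181) scene and (249,287) side. It is about 1 mm off centre and nothing else has moved. Next, the queen.

```bash
python3 -m pendant '[[[0.3,-2,0],0],[[0.5,-3,0],0],[[0.5,-3,0],0],[[0.5,-3,0],0],[[0.5,-2,0],0],[[0,-0.9,0],0],[[0,0,0],0],[[0,0,-2],0],[[0,0,-2.5],0],[[0,0,-2.5],0],[[0,0,-1],0],[[0,0,0],0],[[0,0,0],0]]' 0.1
```

```text
time_s: 7.98
ee_pos: [0.5595, -0.0962, 0.0789]
eef_rot: [-3.142, -0.0, 0.015]
force: [0.2, 0.3, 1.2]
grip_width: 0.0093
grip_force: 0.0
```

```bash
python3 -m pendant '[[[0,-0.4,0],0],[[0,0,0],0],[[0,0,0],0],[[0,0,0],0],[[0,0,0],0],[[0,0,0],0],[[0,0,0],0],[[0,0,0],0],[[0,0,0],0],[[0,0,0],0],[[0,0,0],0],[[0,0,0],0],[[0,0,0],0],[[0,0,0],0],[[0,0,0],0]]' && python3 -m pendant '[[[0,0,0],0],[[0,0,0],0],[[0,0,0],0],[[0,0,0],0],[[0,0,0],0],[[0,0,0],0],[[0,0,0],0],[[0,0,0],0],[[0,0,0],0],[[0,0,0],0],[[0,0,0],0],[[0,0,0],0],[[0,0,0],0],[[0,0,0],0],[[0,0,0],0],[[0,0,0],0]]'
python3 - <<'E'
from h import *
cv2.imwrite("pics/q.png",ctrl.camera("side")["color"][:,:,::-1])
E
```

```text
time_s: 9.23
ee_pos: [0.5592, -0.1011, 0.0782]
eef_rot: [-3.142, -0.0, 0.014]
force: [0.0, 0.5, -0.4]
grip_width: 0.0096
grip_force: 0.0
time_s: 10.57
ee_pos: [0.5592, -0.1012, 0.0783]
eef_rot: [3.142, -0.0, 0.014]
force: [-0.4, -0.2, 0.2]
grip_width: 0.0098
grip_force: 0.0
```

View pics/q.png

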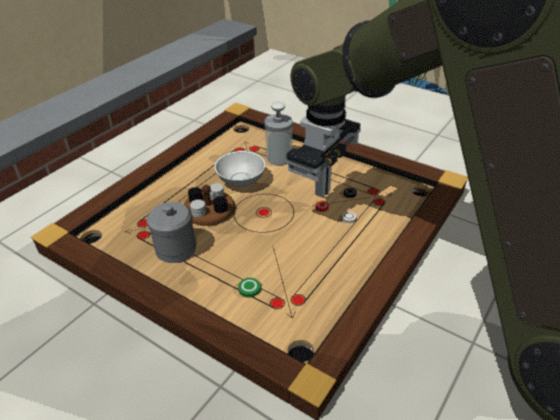

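The fingertips are directly above the queen at (322,206), and nothing has been touched. On to the pocket.

```bash
python3 -m pendant '[[[0,0,2],0],[[0,0,2],0],[[0,0,2],0],[[-1,-1.2,0],0],[[-2,-2.3,0],0],[[-2.2,-2.5,0],0],[[-2.2,-2.5,0],0],[[-2.2,-2.5,0],0],[[-2.2,-2.5,0],0],[[-2,-2.3,0],0],[[-1.4,-1.6,0],0],[[0,0,0],0],[[0,0,-2],0],[[0,0,-2],0],[[0,0,-2],0],[[0,0,-0.7],0],[[0,0,0],0],[[0,0,0],0]]'
```

```text
time_s: 12.12
ee_pos: [0.4076, -0.275, 0.0718]
eef_rot: [3.142, -0.0, 0.014]
force: [-0.2, -0.5, 0.5]
grip_width: 0.0095
grip_force: 0.0
```

```bash
python3 -m pendant '[[[0,0,0],0],[[0,0,0],0],[[0,0,0],0],[[0,0,0],0],[[0,0,0],0],[[0,0,0],0],[[0,0,0],0],[[0,0,0],0],[[0,0,0],0],[[0,0,0],0],[[0,0,0],0],[[0,0,0],0],[[0,0,0],0],[[0,0,0],0],[[0,0,0],0]]' && python3 -m pendant '[[[0,0,0],0],[[0,0,0],0],[[0,0,0],0],[[0,0,0],0],[[0,0,0],0],[[0,0,0],0],[[0,0,0],0],[[0,0,0],0],[[0,0,0],0],[[0,0,0],0],[[0,0,0],0],[[0,0,0],0],[[0,0,0],0],[[0,0,0],0],[[0,0,0],0]]'
python3 - <<'E'
from h import *
for n in ("scene","side"):
    c=ctrl.camera(n);print(n,disc(c,"green",.031,(.546,.172)),disc(c,"red",.030,(.56,-.1),22))
    cv2.imwrite(f"pics/p_{n}.png",c["color"][:,:,::-1])
E
```

```text
time_s: 13.37
ee_pos: [0.4072, -0.2752, 0.0713]
eef_rot: [3.142, -0.0, 0.014]
force: [1.3, -0.5, 0.1]
grip_width: 0.0091
grip_force: 0.0
time_s: 14.62
ee_pos: [0.4072, -0.2751, 0.0712]
eef_rot: [-3.142, 0.0, 0.014]
force: [0.5, -0.5, 0.1]
grip_width: 0.0094
grip_force: 0.0
scene (array([0.5458, 0.1734]), 154) (array([ 0.5585, -0.0997]), 84)
side (array([0.5474, 0.1713]), 241) (array([ 0.5602, -0.1016]), 90)
```

View pics/p_scene.png

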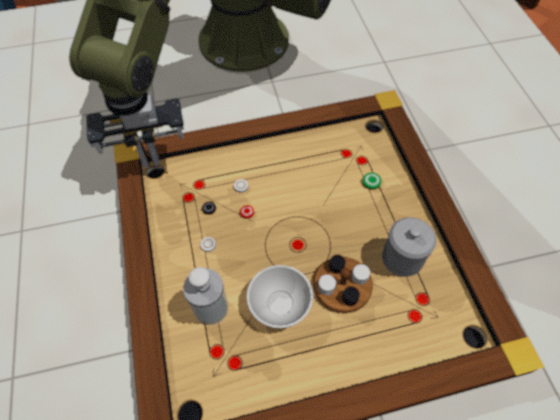

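The fingers are above the near right pocket at (155,170), and the striker, queen and other pieces have not moved. I raise the arm clear and hand in.

```bash
python3 -m pendant '[[[0,0,1],0],[[0,0,2],0],[[0,0,3],0],[[0,0,2],0],[[0,0,0],0],[[0,0,0],0],[[0,0,0],0]]' && python3 -c "
from station import ctrl
print(ctrl.hand_in())"
```

```text
time_s: 15.3
ee_pos: [0.4069, -0.2749, 0.1509]
eef_rot: [-3.141, 0.0, 0.014]
force: [0.4, 1.1, -0.0]
grip_width: 0.0095
grip_force: 0.0
the job is handed in; nothing more can be done
None
```

The job is handed in (no verdict came back): the striker measures about 1 mm off the middle of the left base line, I held the fingertips about 2.5 cm above the queen and then the near right-hand pocket for over two seconds each, and the last images show the queen and everything else where it began.

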